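Press a canister lid home with a sprung lever press

TASK

The lid of the black canister is standing a little proud. Push the canister into the U-shaped bay of the lever press without disturbing the lid, push the red-handled lever down until the lid is fully home, then ease the lever slowly all the way back up: it is strongly sprung and must not snap up. Leave the canister standing in the bay with its lid shut, and leave the other things alone.

Things in the scene. Friction and masses are not known exactly. Their poses are not given: they have to be found in the camera images.
- press_seat (a point): Centre of the bay of the fixed grey lever press, on the worktop (z = 0) under the pressing foot, with the press's axes. The bay is a wall 22 mm high and 9 mm thick on the bare worktop (no floor plate): a half circle of 54 mm inner radius about this point, closed to -y and open to +y (robot's left at yaw 0). Its ends flare outward to y = 38 mm, where the mouth is about 155 mm wide.
- press_pivot (a point): Hinge axis of the lever, along the press's y, 125 mm behind the bay's centre (+x of the press) and 150 mm above the worktop, between two cheeks 50 mm wide overall (spring coils beside them: 94 mm) and 175 mm high. From here the lever runs over the middle of the bay towards -x (the robot).
- press_foot (a point): Centre of the underside of the lever's round black foot (36 mm diameter), 125 mm along the lever from the hinge. 164 mm above the worktop with the lever up, 126 mm with it level. It presses on the knob of the lid.
- press_paddle (a point): Centre of the top face of the lever's red flat handle (100 mm long along the lever, 44 mm wide, 16 mm thick), 255 mm from the hinge; moves with the lever. The lever is a steel bar 22 mm wide. Up, it slopes 0.30 rad upward from the hinge to the handle, this point 233 mm above the worktop; level, 158 mm.
- press_lever (a joint): Lever angle, rad: 0 = up (rest), grows as the handle goes down; 0.30 = level, where the lid of a canister in the bay is fully home; end stop 0.36. A spring always drives it up: about 3 N at the handle at the top, 6 N at the bottom; pressing the lid needs about 4 N more. Hardly damped: let go, it snaps up. Slow means below 0.6 rad/s (0.15 m/s at the handle).
- canister_mid (a point): Centre of the body of the loose black canister, 48 mm above its base. Upright cylinder of 100 mm diameter, 96 mm high, z up, with a black lid of 102 mm diameter, 16 mm thick, and on it a steel knob of 20 mm diameter, 15 mm high. About 0.3 kg in all. Too wide to grasp; lifting the knob pulls the lid off.
- canister_lid (a joint): How far the lid stands above its closed place, in m: 0 = fully home (knob's top 126 mm above the canister's base). It starts 10 to 16 mm proud. It slides only straight up and down and is held where it is by about 8 N of friction.
- tomato_tin_mid (a point): Centre of a food tin with a pale and red label, 75 mm diameter, 110 mm high, standing to the right of the press. Bystander.
- mug_mid (a point): Centre of a white mug with green leaf marks, 92 mm diameter, 127 mm over the handle, 95 mm high. Bystander.
- oil_bottle_mid (a point): Centre of a white bottle with a gold cap, 63 mm diameter, 232 mm high, standing at the back. Bystander.
- glass_mid (a point): Centre of a clear drinking glass, 79 mm diameter, 90 mm high, standing at the back right. Bystander.

How it is judged:
On the way, in this order (a step that is already met when the one before it is completed fails the run):
1. the canister stands in the bay, centred under the foot within 9 mm, its lid still proud and the lever still up (horizontal distance between canister_mid and press_seat below 0.009 m and angle between canister_mid's own z axis and vertical below 0.06 rad and value of joint canister_lid above 0.006 m and value of joint press_lever below 0.05 rad), for 0.2 s.
2. the lever is down (at least 0.26 rad) and the lid is home to within 2.5 mm, in the bay (horizontal distance between canister_mid and press_seat below 0.009 m and angle between canister_mid's own z axis and vertical below 0.06 rad and value of joint canister_lid below 0.0025 m and value of joint press_lever above 0.26 rad), for 0.2 s.
At the end, for the whole second after the job is handed in: The lever is back up (within 0.03 rad of rest) and still, and the canister stands upright in the bay, within 9 mm of its centre, with its lid within 2.5 mm of fully home (horizontal distance between canister_mid and press_seat below 0.009 m and angle between canister_mid's own z axis and vertical below 0.06 rad and value of joint canister_lid below 0.0025 m and value of joint press_lever below 0.03 rad and velocity of joint press_lever between -0.05 and 0.05 rad/s); the robot touches nothing.
It fails at once if the lever snaps up: it rises faster than 0.6 rad/s (0.15 m/s at the handle) while more than 0.05 rad (13 mm at the handle) below its rest (velocity of joint press_lever below -0.6 rad/s and value of joint press_lever above 0.05 rad).
It fails at once if the canister is tipped by more than 0.35 rad (angle between canister_mid's own z axis and vertical above 0.35 rad).
It fails at once if the lid is pulled more than 25 mm up (value of joint canister_lid above 0.025 m).
It fails at once if a bystander (tin, mug, bottle or glass) is moved by more than 20 mm (distance of any of tomato_tin_mid, mug_mid, oil_bottle_mid, glass_mid from where it was at the start of the episode above 0.02 m).
It also fails if it takes over 59 s, if anything falls off the work surface, if the arm or the gripper's body presses on something with over 40 N, if the wrist force passes 120 N, or if a joint passes its speed limit or range.

ROBOT

A 6-joint arm with a two-finger parallel gripper is mounted at the origin on a cart in front of the work surface, level with it; the furniture and walls round the work are solid. World frame = base frame: x ahead of the robot, y to its left, z up, the work surface at z = 0. Lengths are in m, angles in rad, forces in N, time in s.
With the tool pointing down it reaches from about 0.375 to 0.925 m from the base axis. Payload 5.7 kg.
Tool frame: the origin (TCP) lies at the very end of the fingers, on their centre line; the grasp point (between the pads) lies 19 mm behind it; z points along the fingers, y is the line along which they close (so a half turn about z gives the same grasp; the last joint's range is limited). The gripper opens to 88 mm and grips with 3 to 60 N. Pads are 20 mm wide; open, the fingers measure 115 mm over their backs; the gripper's body (75 mm by 178 mm) begins 61 mm behind the grasp point.
Start: joints at [1.226, 0.359, 1.51, -0, 1.272, -0.115], TCP at [0.137, 0.584, 0.223] pointing down, gripper open.
Joint ranges: [-2.97, 2.97], [-1.01, 2.36], [0.21, 2.38], [-0.96, 4.11], [0.2, 2.71], [-2.98, 2.98]. Speed limits (rad/s): [2.39, 2.39, 3.14, 3.14, 3.14, 3.14].

INTERFACE

Orientations are given as a unit quaternion [x, y, z, w].
In Python, from rig import arm gives the robot as it stands.
- The arm moves only by the shell command python3 -m creep 'ROWS' [FORCE]. ROWS is a JSON object of lists of equal length, an entry for each row: "linear": the shift along the tool's x, y, z in mm, a list of three; "spin": the turn about the tool's z in rad; "hand": the opening in per cent of the stroke, from 0 (shut) to 100 (fully open). In form: {"linear": [[x, y, z], ...], "spin": [spin, ...], "hand": [hand, ...]}. A call has 1 to 5 rows; each row shifts and turns the commanded pose from where the row before left it, along the tool's axes as they then stand; what a row does not reach is not made up. A row lasts 1/8 s, in which the tool goes at most 62.5 mm and 10.7 degrees, less where a joint would pass 70% of its speed; a pose out of reach is approached as far as the arm can. A call with a gripper value outside its range is refused whole. The fingers move at their own pace and stop on an object; FORCE is the grip in N (left out, the last holds). Time passes only in rows, so rows that do not move let the fingers close. It gives the time, the measured TCP pose, the force, the opening and the grip force at its end, in the units of the state.
- arm.state(): the state, without advancing time (a new reading comes with each control period).
- arm.read_camera(name): name is "scene" or "side" or "wrist"; returns a dict with "image" (384x512x3 uint8, blue, green, red), "fx", "fy", "cx", "cy" (pixels), "R" (3x3) and "t" (3): a world point X has camera coordinates R X + t. Camera axes: x right, y down, z forward; pixel columns grow to the right and rows downward; lengths in m; the calibration is good to about 2 mm. A picture is of the moment at which its call begins. There is no depth.
- arm.hand_in(): hands the job in; it is judged then, once.
Trained networks look in a picture, given as the dict that the camera call returned (one of the last four; its "shot" number tells which), for a name from the list of things; names that differ only in an ending like _2 or _b are one class to them, and where a whole thing is asked for, a point or a joint stands for the part that bears it (a point fixed in the world has none). Each returns a list of dicts, best first, with "score" (0 to 1); they miss things now and then, are a little off and sometimes report something else, mostly with a low value. They report only what shows in the picture. A call takes as long as a camera call.
- arm.spot_in(picture, target): "point" ([x, y, z] in m, in world coordinates, good to about 4 mm: the middle of the surface that is visible of it).
- arm.tip_of(picture, target): "point" ([x, y, z] in m, in world coordinates, good to about 4 mm: a listed point, or the origin of a listed thing).
The state is a dict: "t": time; "q": joint angles; "joint_vel": joint speeds; "tau": joint torques, N m; "position": TCP position; "ee_rot": TCP orientation; "wrist_force": force on the tool from outside, world axes, zero at the start; "ft_torque": the same for the moment, N m; "opening": finger opening in m; "grasp_force": force on a finger pad.
Only numpy, scipy, OpenCV 4.12 (cv2) and the standard library are available. Lean on these libraries where they do the work, as an engineer would, in place of code of your own. Each camera call takes 0.05 s, during which the arm holds its last target. There are 200 camera calls.

## Working session

There is one attempt and no reset: what is moved stays moved. The work goes in short steps, Python scripts to look and compute and a shell command to move; the robot and the scene stay as the last step left them, time stands still between calls to the robot, and variables do not carry over. Pictures are saved under pics/ and viewed, at most 10 in all, crops included, and the job is handed in when it is done.

```bash
mkdir -p pics; ls; python3 - <<'E'
from rig import arm
import cv2,numpy as np
s=arm.state(); print({k:np.round(v,3).tolist() for k,v in s.items()})
ims=[]
for c in ["scene","side"]:
    p=arm.read_camera(c); ims.append(p["image"])
    for n in ["press_seat","press_pivot","press_foot","press_paddle","canister_mid","tomato_tin_mid","mug_mid","oil_bottle_mid","glass_mid"]:
        r=arm.tip_of(p,n)
        print(c,n,[(np.round(d["point"],3).tolist(),round(d["score"],2)) for d in r[:2]])
cv2.imwrite("pics/a.png",ims[0]);cv2.imwrite("pics/b.png",ims[1])
E
```

```text
pics
{'t': 0.0, 'q': [1.226, 0.359, 1.511, -0.0, 1.272, -0.115], 'joint_vel': [-0.001, 0.001, -0.0, -0.001, -0.001, 0.002], 'tau': [-0.001, -51.537, -27.072, 0.067, 0.035, -0.0], 'position': [0.136, 0.584, 0.222], 'ee_rot': [0.115, 0.993, -0.001, -0.0], 'wrist_force': [-0.224, 0.323, -0.763], 'ft_torque': [0.014, -0.032, 0.022], 'grasp_force': 0.0, 'opening': 0.088}
scene press_seat [([0.54, -0.162, -0.0], 0.83)]
scene press_pivot [([0.661, -0.166, 0.149], 0.75)]
scene press_foot [([0.532, -0.158, 0.162], 0.63)]
scene press_paddle [([0.419, -0.159, 0.235], 0.8)]
scene canister_mid [([0.541, -0.011, 0.053], 0.56)]
scene tomato_tin_mid [([0.484, -0.411, 0.055], 0.64), ([0.665, -0.378, 0.04], 0.47)]
scene mug_mid [([0.36, -0.391, 0.043], 0.66)]
scene oil_bottle_mid [([0.718, -0.014, 0.117], 0.74)]
scene glass_mid [([0.662, -0.38, 0.041], 0.73)]
side press_seat [([0.536, -0.163, 0.002], 0.86)]
side press_pivot [([0.66, -0.172, 0.149], 0.66)]
side press_foot [([0.537, -0.164, 0.16], 0.72)]
side press_paddle [([0.419, -0.16, 0.236], 0.61)]
side canister_mid [([0.544, -0.009, 0.05], 0.91), ([0.666, -0.378, 0.046], 0.17)]
side tomato_tin_mid [([0.489, -0.416, 0.05], 0.85), ([0.71, -0.015, 0.115], 0.61)]
side mug_mid [([0.363, -0.394, 0.049], 0.77)]
side oil_bottle_mid [([0.712, -0.018, 0.114], 0.73)]
side glass_mid [([0.667, -0.375, 0.047], 0.9)]
```

View pics/a.png

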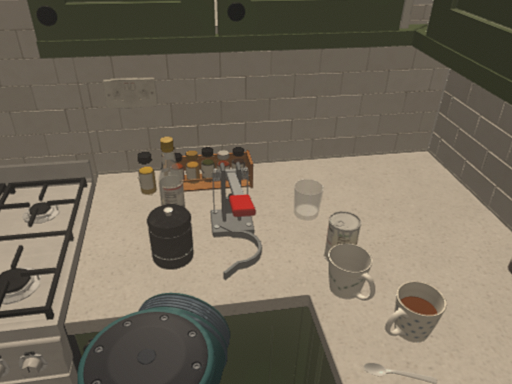

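View pics/b.png

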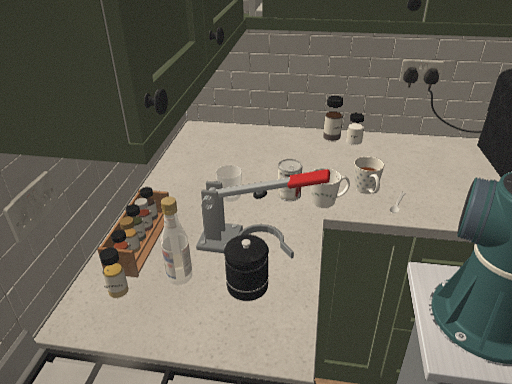

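Both views show the canister (scene px 170,237) left of the bay (240,250). The foot hangs over the bay and the red paddle (242,205) points at the robot. The tin, glass and mug are well to the right, and the network positions agree with the pictures. I'll turn the tool so it can push with its fingers shut along -y.

```bash
python3 -m creep '{"linear":[[0,0,0],[0,0,0],[0,0,0],[0,0,0],[0,0,0]],"spin":[0.173,0.173,0.173,0.173,0.173],"hand":[0,0,0,0,0]}' 20
python3 -m creep '{"linear":[[0,0,0],[0,0,0],[0,0,0]],"spin":[0.173,0.173,0.173],"hand":[0,0,0]}'
cat > h.py <<'E'
from rig import arm
import numpy as np
from scipy.spatial.transform import Rotation as Ro
def here():
    s=arm.state(); return s,np.array(s["position"]),Ro.from_quat(s["ee_rot"]).as_matrix()
def togo(w):
    s,p,R=here(); return np.round(1000*R.T@(np.array(w)-p),1)
def look(names,cams=("scene","side")):
    out={}
    for c in cams:
        pic=arm.read_camera(c)
        for n in names:
            r=arm.tip_of(pic,n)
            if r: out.setdefault(n,[]).append(np.round(r[0]["point"],4).tolist()+[round(r[0]["score"],2)])
    return out
E
python3 - <<'E'
from h import *
s,p,R=here(); print(p,R.round(3).tolist(),s["opening"],s["q"])
w=arm.read_camera("wrist"); C=-np.array(w["R"]).T@np.array(w["t"]); print("wristcam in tool",(R.T@(C-p)).round(3))
print(togo([0.548,0.110,0.223]))
for _ in range(2):
  for k,v in look(["press_seat","press_pivot","press_foot","press_paddle","canister_mid"]).items(): print(k,v)
E
```

```text
t: 1.62
position: [0.1367, 0.5842, 0.2226]
ee_rot: [0.523, 0.852, -0.0, 0.0]
wrist_force: [-0.3, 0.1, 0.3]
opening: 0.0412
grasp_force: 0.0
t: 2.0
position: [0.1367, 0.5842, 0.2226]
ee_rot: [0.724, 0.69, -0.0, 0.0]
wrist_force: [-0.4, 0.4, -0.4]
opening: 0.0111
grasp_force: 0.0
[0.13667566 0.58420056 0.22264837] [[0.049, 0.999, 0.0], [0.999, -0.049, -0.0], [-0.0, 0.0, -1.0]] 0.011121183092638931 [ 1.22591214e+00  3.58771705e-01  1.51037711e+00 -4.51272839e-05
  1.27251675e+00  1.27461743e+00]
wristcam in tool [ 0.073 -0.    -0.163]
[-4.507e+02  4.370e+02 -3.000e-01]
press_seat [[0.5403, -0.1623, -0.0003, 0.87], [0.5355, -0.1647, 0.0035, 0.85]]
press_pivot [[0.6608, -0.1669, 0.1484, 0.96], [0.6562, -0.1689, 0.1471, 0.89]]
press_foot [[0.5321, -0.1606, 0.1631, 0.69], [0.5386, -0.1653, 0.1666, 0.6]]
press_paddle [[0.421, -0.1615, 0.2341, 0.66], [0.4201, -0.1596, 0.2347, 0.98]]
canister_mid [[0.5442, -0.011, 0.0485, 0.76]]
press_seat [[0.539, -0.1644, 0.0007, 0.69], [0.5354, -0.1633, 0.0014, 0.85]]
press_pivot [[0.6617, -0.1684, 0.1489, 0.82], [0.657, -0.1684, 0.148, 0.66]]
press_foot [[0.5344, -0.1635, 0.162, 0.56]]
press_paddle [[0.7184, -0.011, 0.1176, 0.72], [0.4195, -0.1617, 0.2334, 0.81]]
canister_mid [[0.5442, -0.014, 0.0515, 0.76], [0.5444, -0.0094, 0.0491, 0.91]]
```

```bash
python3 -m creep '{"linear":[[-42,40,0],[-42,40,0],[-42,40,0],[-42,40,0],[-42,40,0]],"spin":[0,0,0,0,0],"hand":[0,0,0,0,0]}'
python3 -m creep '{"linear":[[-42,40,0],[-42,40,0],[-42,40,0],[-42,40,0],[-42,40,0]],"spin":[0,0,0,0,0],"hand":[0,0,0,0,0]}'
python3 -m creep '{"linear":[[-42,40,0],[0,0,0]],"spin":[0,0],"hand":[0,0]}'
python3 - <<'E'
from h import *
import cv2
s,p,R=here(); print(R.round(3).tolist())
print(togo([0.549,0.099,0.06]))
for _ in range(2): print(look(["canister_mid","press_seat"]))
cv2.imwrite("pics/c.png",arm.read_camera("side")["image"])
E
```

```text
t: 3.88
position: [0.3286, 0.3645, 0.2229]
ee_rot: [0.722, 0.692, 0.0, 0.0]
wrist_force: [0.9, 1.0, 0.1]
opening: 0.0
grasp_force: 0.0
t: 4.5
position: [0.5195, 0.1458, 0.2229]
ee_rot: [0.722, 0.692, 0.0, 0.0]
wrist_force: [0.6, 0.7, 0.4]
opening: 0.0006
grasp_force: 0.0
t: 4.75
position: [0.5593, 0.1006, 0.2227]
ee_rot: [0.724, 0.69, 0.0, 0.001]
wrist_force: [0.2, 0.7, -1.1]
opening: 0.0002
grasp_force: 0.0
[[0.047, 0.999, 0.002], [0.999, -0.047, -0.001], [-0.001, 0.002, -1.0]]
[ -1.9 -10.6 162.6]
{'canister_mid': [[0.5431, -0.0144, 0.0549, 0.89], [0.5423, -0.0098, 0.0484, 0.7]], 'press_seat': [[0.5397, -0.1603, 0.0015, 0.64], [0.5344, -0.1637, -0.0003, 0.73]]}
{'canister_mid': [[0.5434, -0.014, 0.0537, 0.83], [0.5411, -0.0116, 0.0472, 0.73]], 'press_seat': [[0.5385, -0.1639, 0.0003, 0.61], [0.5343, -0.1637, 0.0024, 0.58]]}
```

View pics/c.png

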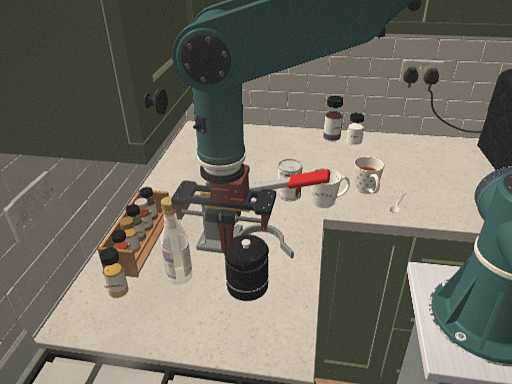

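The picture shows fingertips at about px (225,250), apparently behind the canister (247,265). I'll check that against the projection before descending.

```bash
python3 - <<'E'
from h import *
c=arm.read_camera("side");R=np.array(c["R"]);t=np.array(c["t"])
print("cam",(-R.T@t).round(3))
for n,X in dict(tcp=here()[1],can=[.543,-.012,.05],canfoot=[.543,-.012,0],knob=[.543,-.012,.139],seat=[.5365,-.1635,0],tcpfloor=[.559,.1,0],bottle=[.715,-.015,.115]).items():
    x=R@np.array(X)+t; print(n,(c["fx"]*x[0]/x[2]+c["cx"]).round(),(c["fy"]*x[1]/x[2]+c["cy"]).round())
E
```

```text
cam [0.391 0.713 0.778]
tcp 227.0 247.0
can 247.0 270.0
canfoot 248.0 285.0
knob 246.0 242.0
seat 260.0 244.0
tcpfloor 231.0 322.0
bottle 174.0 241.0
```

The fingers project at (227,247), which matches, so they are in front of and above the canister. Descending.

```bash
python3 -m creep '{"linear":[[0,-11,30],[0,0,45],[0,0,45],[0,0,47],[0,0,0]],"spin":[0,0,0,0,0],"hand":[0,0,0,0,0]}'
python3 - <<'E'
from h import *
s,p,R=here(); print(R.round(3).tolist(),s["wrist_force"])
d=R.T@(p-np.array([.543,-.012,p[2]])); print("tcp minus can, tool mm",(d*1000).round(1))
d=R.T@(p-np.array([.5365,-.1635,p[2]])); print("tcp minus seat, tool mm",(d*1000).round(1))
E
```

```text
t: 6.08
position: [0.5423, 0.1039, 0.0528]
ee_rot: [0.722, 0.692, -0.003, -0.002]
wrist_force: [-1.0, 0.7, 0.3]
opening: 0.0006
grasp_force: 0.0
[[0.043, 0.999, -0.008], [0.999, -0.043, -0.001], [-0.001, -0.007, -1.0]] [-0.9757712   0.74837219  0.28097887]
tcp minus can, tool mm [ 1.158e+02 -5.700e+00 -1.000e-01]
tcp minus seat, tool mm [ 2.674e+02 -5.800e+00 -2.000e-01]
```

```bash
python3 -m creep '{"linear":[[-20,5,-2],[-20,0,0],[0,0,0],[0,0,0]],"spin":[0,0,0,0],"hand":[0,0,0,0]}'
python3 - <<'E'
from h import *
s,p,R=here(); print(R.round(3).tolist())
d=R.T@(p-np.array([.543,-.012,p[2]])); print("tcp minus can, tool mm",(d*1000).round(1))
d=R.T@(p-np.array([.5365,-.1635,p[2]])); print("tcp minus seat, tool mm",(d*1000).round(1))
E
```

```text
t: 6.58
position: [0.5491, 0.0635, 0.0586]
ee_rot: [0.723, 0.691, 0.001, 0.0]
wrist_force: [-0.6, 0.3, 0.2]
opening: 0.0003
grasp_force: 0.0
[[0.044, 0.999, 0.001], [0.999, -0.044, 0.0], [0.0, 0.001, -1.0]]
tcp minus can, tool mm [75.7  2.8  0. ]
tcp minus seat, tool mm [227.4   2.6   0. ]
```

```bash
for i in 1; do python3 -m creep '{"linear":[[-8,-2,3],[-6,0,0],[-6,0,0],[-6,0,0],[-6,0,0]],"spin":[0,0,0,0,0],"hand":[0,0,0,0,0]}'; done
python3 -m creep '{"linear":[[-6,0,0],[-6,0,0],[-6,0,0],[-6,0,0],[-6,0,0]],"spin":[0,0,0,0,0],"hand":[0,0,0,0,0]}'
python3 - <<'E'
from h import *
print(look(["canister_mid"])); s,p,R=here(); print(p,s["wrist_force"])
E
```

```text
t: 7.2
position: [0.5453, 0.0318, 0.0546]
ee_rot: [0.722, 0.692, -0.0, -0.0]
wrist_force: [0.1, 1.6, 0.5]
opening: 0.0003
grasp_force: 0.9
t: 7.82
position: [0.544, 0.0017, 0.0547]
ee_rot: [0.722, 0.692, -0.0, 0.0]
wrist_force: [0.5, 2.7, -0.9]
opening: 0.0005
grasp_force: 0.9
{'canister_mid': [[0.5419, -0.0644, 0.0545, 0.7], [0.5426, -0.06, 0.0481, 0.82]]}
[0.54405057 0.00171543 0.05468632] [ 0.06846735  0.07676763 -0.88691733]
```

```bash
python3 -m creep '{"linear":[[-6,0,0],[-6,0,0],[-6,0,0],[-6,0,0],[-6,0,0]],"spin":[0,0,0,0,0],"hand":[0,0,0,0,0]}'
python3 -m creep '{"linear":[[-6,0,0],[-6,0,0],[-6,0,0],[-6,0,0],[-4,0,0]],"spin":[0,0,0,0,0],"hand":[0,0,0,0,0]}'
python3 - <<'E'
from h import *
import cv2
print(look(["canister_mid","press_seat"])); s,p,R=here(); print(p,s["wrist_force"])
cv2.imwrite("pics/d.png",np.vstack([arm.read_camera("side")["image"][100:384,100:400],arm.read_camera("scene")["image"][100:384,100:400]]))
E
```

```text
t: 8.65
position: [0.5427, -0.0283, 0.0547]
ee_rot: [0.722, 0.692, -0.0, 0.0]
wrist_force: [0.5, 3.0, 0.7]
opening: 0.0004
grasp_force: 1.3
t: 9.28
position: [0.5415, -0.0562, 0.0547]
ee_rot: [0.722, 0.692, -0.0, -0.0]
wrist_force: [-0.2, 2.4, 2.7]
opening: 0.0008
grasp_force: 1.5
{'canister_mid': [[0.5422, -0.1198, 0.0528, 0.66], [0.5378, -0.115, 0.0488, 0.67]], 'press_seat': [[0.5398, -0.1624, -0.0015, 0.59]]}
[ 0.54147651 -0.05600952  0.05458432] [ 0.58831558  0.2401743  -0.32447466]
```

View pics/d.png

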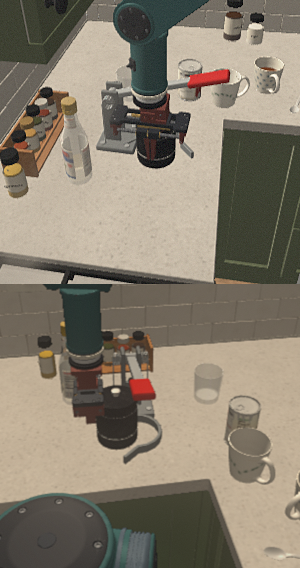

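The canister (lower view, 118,415) stands upright at the bay mouth with its lid in place. The gripper is on its left side.

```bash
python3 -m creep '{"linear":[[-5,0,0],[-5,0,0],[-5,0,0],[-5,0,0],[-4,0,0]],"spin":[0,0,0,0,0],"hand":[0,0,0,0,0]}'
python3 -m creep '{"linear":[[-3,0,0],[-3,0,0],[-3,0,0],[-2,0,0]],"spin":[0,0,0,0],"hand":[0,0,0,0]}'
python3 - <<'E'
from h import *
for _ in range(3): print(look(["canister_mid","press_seat","press_paddle"]))
s,p,R=here(); print(p,s["wrist_force"])
E
```

```text
t: 10.3
position: [0.5404, -0.0802, 0.0546]
ee_rot: [0.722, 0.692, -0.0, -0.0]
wrist_force: [0.6, 2.1, 0.1]
opening: 0.0005
grasp_force: 1.1
t: 10.8
position: [0.54, -0.0909, 0.0547]
ee_rot: [0.722, 0.692, -0.0, 0.0]
wrist_force: [0.6, 2.0, 0.5]
opening: 0.0004
grasp_force: 1.1
{'canister_mid': [[0.5388, -0.1573, 0.0519, 0.66], [0.5365, -0.1535, 0.0468, 0.74]], 'press_paddle': [[0.4218, -0.159, 0.233, 0.7], [0.419, -0.1609, 0.2333, 0.88]]}
{'press_seat': [[0.6619, -0.1662, 0.1498, 0.68], [0.5373, -0.1638, 0.165, 0.18]], 'press_paddle': [[0.4175, -0.1629, 0.2343, 0.82], [0.4186, -0.1619, 0.2342, 0.65]], 'canister_mid': [[0.5382, -0.1528, 0.0495, 0.7]]}
{'canister_mid': [[0.5407, -0.1547, 0.0542, 0.95], [0.5387, -0.1523, 0.0492, 0.64]], 'press_seat': [[0.7173, -0.0135, 0.1173, 0.21], [0.4213, -0.1601, 0.2347, 0.18]], 'press_paddle': [[0.4179, -0.159, 0.233, 0.61]]}
[ 0.54002969 -0.09079031  0.05467935] [0.15366173 0.28451452 0.51274461]
```

```bash
python3 -m creep '{"linear":[[-2,0,0],[-2,0,0],[0,0,0]],"spin":[0,0,0],"hand":[0,0,0]}'
python3 -m creep '{"linear":[[-2,0,0],[-1,0,0],[0,0,0]],"spin":[0,0,0],"hand":[0,0,0]}'
python3 - <<'E'
from h import *
for _ in range(3): print(look(["canister_mid","press_paddle"]))
s,p,R=here(); print(p,s["wrist_force"])
E
```

```text
t: 12.38
position: [0.5398, -0.0948, 0.0547]
ee_rot: [0.722, 0.692, -0.0, -0.0]
wrist_force: [0.4, 2.8, 0.7]
opening: 0.0006
grasp_force: 0.9
t: 12.75
position: [0.5397, -0.0979, 0.0547]
ee_rot: [0.722, 0.692, -0.0, 0.0]
wrist_force: [-0.2, 2.1, 0.5]
opening: 0.0002
grasp_force: 0.9
{'canister_mid': [[0.5382, -0.162, 0.0538, 0.82], [0.5367, -0.1607, 0.0479, 0.75]], 'press_paddle': [[0.4224, -0.16, 0.2373, 0.7], [0.4176, -0.163, 0.2335, 0.58]]}
{'canister_mid': [[0.5388, -0.1624, 0.0538, 0.63], [0.5363, -0.1589, 0.0473, 0.77]], 'press_paddle': [[0.4176, -0.1587, 0.2335, 0.77], [0.4176, -0.1607, 0.2359, 0.64]]}
{'canister_mid': [[0.5427, -0.1634, 0.0517, 0.86], [0.5363, -0.1588, 0.0473, 0.55]], 'press_paddle': [[0.421, -0.1587, 0.2336, 0.57], [0.4157, -0.1632, 0.2341, 0.56]]}
[ 0.53974451 -0.09784892  0.05467216] [ 0.4121814   1.28003856 -0.39908121]
```

```bash
python3 -m creep '{"linear":[[5,0,0],[15,0,0],[25,0,0],[25,0,0],[0,0,0]],"spin":[0,0,0,0,0],"hand":[0,0,0,0,0]}'
python3 -m creep '{"linear":[[0,0,-50],[0,0,-55],[0,0,-60],[0,0,-60],[0,0,0]],"spin":[0,0,0,0,0],"hand":[0,0,0,0,0]}'
python3 - <<'E'
from h import *
import cv2
for _ in range(3): print(look(["canister_mid","press_seat","press_foot","press_paddle"]))
print(togo([.420,-.161,.275]))
c=lambda n:arm.read_camera(n)["image"][120:350,110:360]
cv2.imwrite("pics/e.png",cv2.resize(np.vstack([c("side"),c("scene")]),None,fx=1.25,fy=1.25))
E
```

```text
t: 14.28
position: [0.5423, -0.0257, 0.0546]
ee_rot: [0.721, 0.693, -0.0, -0.0]
wrist_force: [-0.1, -0.6, -0.2]
opening: 0.0006
grasp_force: 0.0
t: 14.9
position: [0.546, -0.0287, 0.2852]
ee_rot: [0.722, 0.692, 0.003, 0.004]
wrist_force: [0.6, -0.0, 0.1]
opening: 0.0008
grasp_force: 0.0
{'canister_mid': [[0.5391, -0.1627, 0.0559, 0.82], [0.5378, -0.1621, 0.0489, 0.67]], 'press_foot': [[0.5319, -0.1611, 0.162, 0.58], [0.5395, -0.1638, 0.1648, 0.72]], 'press_paddle': [[0.3598, -0.3917, 0.0455, 0.61], [0.4184, -0.1594, 0.2351, 0.96]], 'press_seat': [[0.5367, -0.1633, 0.048, 0.3]]}
{'canister_mid': [[0.5363, -0.1587, 0.0523, 0.6], [0.5396, -0.1603, 0.0468, 0.82]], 'press_foot': [[0.5357, -0.1598, 0.1624, 0.67], [0.538, -0.1628, 0.1646, 0.75]], 'press_paddle': [[0.4188, -0.1612, 0.2323, 0.58], [0.4196, -0.1631, 0.2359, 0.78]]}
{'canister_mid': [[0.5377, -0.1611, 0.0553, 0.86], [0.5383, -0.1591, 0.0498, 0.76]], 'press_seat': [[0.7174, -0.0152, 0.1179, 0.61]], 'press_foot': [[0.5331, -0.1594, 0.1609, 0.97], [0.535, -0.1662, 0.1679, 0.56]], 'press_paddle': [[0.4201, -0.1606, 0.2334, 0.94], [0.4164, -0.1612, 0.2345, 0.65]]}
[-138.3 -116.9    4.7]
```

View pics/e.png

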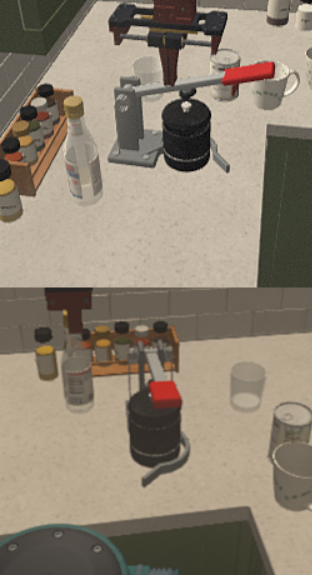

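The canister stands in the bay with its knob under the foot (upper view, 185,103), the lever is up and the lid is still on. Moving over the paddle.

```bash
python3 -m creep '{"linear":[[-35,-31,0],[-35,-31,0],[-35,-31,0],[-33,-31,0],[0,0,0]],"spin":[0,0,0,0,0],"hand":[0,0,0,0,0]}'
python3 - <<'E'
from h import *
print(togo([.413,-.161,.245]))
E
```

```text
t: 17.12
position: [0.4112, -0.1617, 0.2798]
ee_rot: [0.723, 0.69, -0.0, 0.0]
wrist_force: [0.9, 0.8, 0.8]
opening: 0.0004
grasp_force: 0.0
[ 0.9  1.7 34.8]
```

```bash
python3 -m creep '{"linear":[[0,0,15],[0,0,13],[0,0,4],[0,0,4],[0,0,4]],"spin":[0,0,0,0,0],"hand":[0,0,0,0,0]}'
python3 -m creep '{"linear":[[0,0,5],[0,0,5],[0,0,5],[0,0,5],[0,0,5]],"spin":[0,0,0,0,0],"hand":[0,0,0,0,0]}'
python3 -m creep '{"linear":[[0,0,5],[0,0,5],[0,0,5],[0,0,5],[0,0,5]],"spin":[0,0,0,0,0],"hand":[0,0,0,0,0]}'
```

```text
t: 17.75
position: [0.4133, -0.1602, 0.2395]
ee_rot: [0.722, 0.692, -0.0, 0.0]
wrist_force: [0.7, 0.5, 0.5]
opening: 0.0004
grasp_force: 0.0
t: 18.38
position: [0.4128, -0.1604, 0.2144]
ee_rot: [0.722, 0.692, -0.0, -0.0]
wrist_force: [-3.5, -0.1, 4.7]
opening: 0.0008
grasp_force: 1.9
t: 19.0
position: [0.4123, -0.1602, 0.1893]
ee_rot: [0.722, 0.692, -0.0, -0.001]
wrist_force: [-5.5, 0.5, 9.6]
opening: 0.0004
grasp_force: 4.2
```

```bash
python3 -m creep '{"linear":[[0,0,5],[0,0,5],[0,0,5],[0,0,5],[0,0,5]],"spin":[0,0,0,0,0],"hand":[0,0,0,0,0]}'
python3 -m creep '{"linear":[[0,0,3],[0,0,2],[0,0,2],[0,0,0]],"spin":[0,0,0,0],"hand":[0,0,0,0]}'
python3 - <<'E'
from h import *
import cv2
print(look(["press_paddle","press_foot","canister_mid"])); s,p,R=here(); print(p,s["wrist_force"])
c=lambda n:arm.read_camera(n)["image"][120:350,110:360]
cv2.imwrite("pics/f.png",cv2.resize(np.vstack([c("side"),c("scene")]),None,fx=1.25,fy=1.25))
E
```

```text
t: 19.62
position: [0.4111, -0.16, 0.1643]
ee_rot: [0.722, 0.692, -0.001, -0.001]
wrist_force: [-7.3, -1.2, 9.6]
opening: 0.0007
grasp_force: 5.0
t: 20.12
position: [0.4109, -0.16, 0.1579]
ee_rot: [0.722, 0.692, -0.001, -0.001]
wrist_force: [-10.3, -0.3, 18.0]
opening: 0.0005
grasp_force: 8.9
{'press_paddle': [[0.4104, -0.1606, 0.1587, 0.98], [0.5385, -0.1613, 0.0493, 0.74]], 'canister_mid': [[0.5374, -0.1628, 0.0539, 0.73], [0.5393, -0.1597, 0.0481, 0.74]], 'press_foot': [[0.5369, -0.1643, 0.1278, 0.84]]}
[ 0.41090417 -0.16006414  0.15796584] [-9.86091784  0.12821681 17.43725776]
```

View pics/f.png

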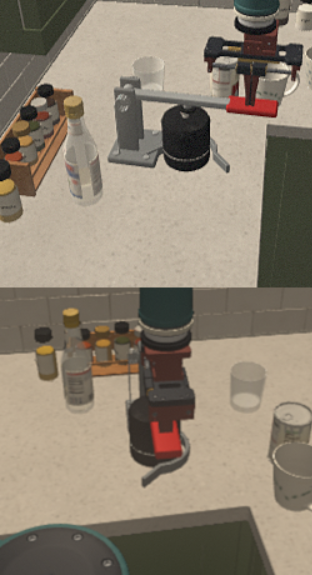

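The lever is level (foot at 0.128, paddle at 0.158) and the force jumped to 18 N, so the lid is home. One millimetre more, hold, then ease up.

```bash
python3 -m creep '{"linear":[[0,0,1],[0,0,0],[0,0,0],[0,0,-1],[0,0,-2]],"spin":[0,0,0,0,0],"hand":[0,0,0,0,0]}'
for i in 1; do python3 -m creep '{"linear":[[0,0,-3],[0,0,-4],[0,0,-4],[0,0,-4],[0,0,-4]],"spin":[0,0,0,0,0],"hand":[0,0,0,0,0]}'; done
python3 -m creep '{"linear":[[0,0,-4],[0,0,-4],[0,0,-4],[0,0,-4],[0,0,-4]],"spin":[0,0,0,0,0],"hand":[0,0,0,0,0]}'
```

```text
t: 21.25
position: [0.4115, -0.16, 0.1596]
ee_rot: [0.722, 0.692, -0.001, -0.001]
wrist_force: [-5.2, 0.6, 6.8]
opening: 0.0008
grasp_force: 3.1
t: 21.88
position: [0.413, -0.1601, 0.1787]
ee_rot: [0.722, 0.692, 0.0, -0.0]
wrist_force: [-1.4, 1.1, 4.9]
opening: 0.0006
grasp_force: 2.6
t: 22.5
position: [0.414, -0.161, 0.1993]
ee_rot: [0.722, 0.692, 0.0, 0.001]
wrist_force: [2.9, -1.1, 3.6]
opening: 0.0004
grasp_force: 2.1
```

```bash
python3 -m creep '{"linear":[[0,0,-4],[0,0,-4],[0,0,-4],[0,0,-4],[0,0,-4]],"spin":[0,0,0,0,0],"hand":[0,0,0,0,0]}'
python3 -m creep '{"linear":[[0,0,-4],[0,0,-4],[0,0,-3],[0,0,-3],[0,0,-3]],"spin":[0,0,0,0,0],"hand":[0,0,0,0,0]}'
python3 -m creep '{"linear":[[0,0,-3],[0,0,-3],[0,0,-3],[0,0,-3],[0,0,-3]],"spin":[0,0,0,0,0],"hand":[0,0,0,0,0]}'
```

```text
t: 23.12
position: [0.4127, -0.1603, 0.2188]
ee_rot: [0.722, 0.692, -0.0, -0.0]
wrist_force: [3.6, 0.2, 3.2]
opening: 0.0005
grasp_force: 1.8
t: 23.75
position: [0.4127, -0.1603, 0.2358]
ee_rot: [0.722, 0.692, -0.0, -0.0]
wrist_force: [3.2, 0.4, 1.5]
opening: 0.0004
grasp_force: 1.5
t: 24.38
position: [0.4127, -0.1603, 0.2508]
ee_rot: [0.722, 0.692, -0.0, -0.0]
wrist_force: [0.6, -0.0, -0.3]
opening: 0.0004
grasp_force: 0.0
```

Contact is lost and the lever is up. Backing well clear and checking.

```bash
python3 -m creep '{"linear":[[0,0,-20],[0,0,-30],[0,0,-10],[0,0,0]],"spin":[0,0,0,0],"hand":[0,0,0,0]}'
python3 - <<'E'
from h import *
import cv2
for _ in range(2): print(look(["press_paddle","press_foot","canister_mid"]))
print(arm.state()["wrist_force"])
c=lambda n:arm.read_camera(n)["image"][120:350,110:360]
cv2.imwrite("pics/g.png",cv2.resize(np.vstack([c("side"),c("scene")]),None,fx=1.25,fy=1.25))
E
```

```text
t: 24.88
position: [0.4131, -0.1605, 0.3109]
ee_rot: [0.722, 0.692, 0.0, 0.001]
wrist_force: [0.6, 0.0, -0.3]
opening: 0.0004
grasp_force: 0.0
{'press_paddle': [[0.4218, -0.1616, 0.2339, 0.8], [0.4216, -0.1604, 0.2366, 0.84]], 'press_foot': [[0.5333, -0.1617, 0.1633, 0.9], [0.537, -0.164, 0.165, 0.62]], 'canister_mid': [[0.5412, -0.1626, 0.0506, 0.85], [0.5386, -0.1591, 0.0506, 0.9]]}
{'press_foot': [[0.5329, -0.1604, 0.1624, 0.81], [0.5363, -0.1663, 0.1648, 0.92]], 'canister_mid': [[0.5372, -0.1571, 0.0532, 0.64], [0.5377, -0.1582, 0.0494, 0.91]], 'press_paddle': [[0.4183, -0.1617, 0.2334, 0.71]]}
[-0.6090066   0.74054077 -0.08766264]
```

View pics/g.png

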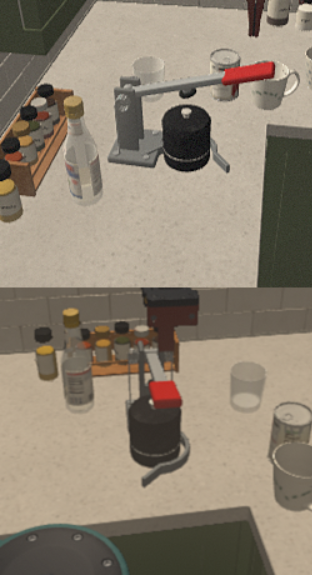

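The lever is fully up, the lid is visibly lower (knob now at 187,112), the canister is in the bay and the robot is clear. Handing in.

```bash
python3 -c "
from rig import arm
print(arm.hand_in())"
```

```text
the job is handed in; nothing more can be done
None
```

I handed the job in at about 25 s of the 59 s, with no verdict returned: by the cameras the canister stands about 3–4 mm from the bay's centre, the lid was pressed home until the force jumped to 18 N, the lever was eased back up at about 30 mm/s, and nothing else was touched.

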